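# Reclose an opened sparkling bottle with its sprung clip stopper

### The arm

A 6-joint arm with a two-finger parallel gripper is mounted at the origin on a cart in front of the work surface, level with it; the furniture and walls round the work are solid. World frame = base frame: x ahead of the robot, y to its left, z up, the work surface at z = 0. Lengths are in mm, angles in rad, forces in N, time in s.
With the tool pointing down it reaches from about 300 to 775 mm from the base axis. Payload 14.6 kg.
Tool frame: the origin (TCP) lies at the very end of the fingers, on their centre line; the grasp point (between the pads) lies 19 mm behind it; z points along the fingers, y is the line along which they close (so a half turn about z gives the same grasp; the last joint's range is limited). The gripper opens to 94 mm and grips with 3 to 60 N. Pads are 16 mm wide; open, the fingers measure 119 mm over their backs; the gripper's body (75 mm by 177 mm) begins 78 mm behind the grasp point.
Start: joints at [1.035, 0.3, 1.521, -0, 1.321, -0.067], TCP at [248.495, 490.652, 205.446] pointing down, gripper open.
Joint ranges: [-3.03, 3.03], [-0.79, 2.21], [0.23, 2.52], [-1.04, 4.18], [0, 3.07], [-2.55, 2.55]. Speed limits (rad/s): [2.22, 2.22, 2.57, 3.14, 3.14, 3.14].

### API

Orientations are given as [roll, pitch, yaw] about the fixed x, y, z axes, in that order (R = Rz(yaw) Ry(pitch) Rx(roll)).
In Python, from cell import manip, optics gives the robot as it stands.
- The arm moves only by the shell command python3 -m crank 'ROWS' [FORCE]. ROWS is JSON, a list of rows, each a list of 7 numbers: the opening in per cent of the stroke, from 0 (shut) to 100 (fully open), then the shift along the tool's x, y, z in mm, then the turn, a rotation vector about the tool's x, y, z in rad. A call has 1 to 10 rows; each row is the pose to reach, as a shift and turn from the pose commanded when the call began, along the tool's axes at that moment; what a row does not reach only later rows make up. A row lasts 1/10 s, in which the tool goes at most 50 mm and 8.59 degrees, less where a joint would pass 70% of its speed; a pose out of reach is approached as far as the arm can. A call with a gripper value outside its range is refused whole. The fingers move at their own pace and stop on an object; FORCE is the grip in N (left out, the last holds). Time passes only in rows, so rows that repeat a pose let the fingers close. It gives the time, the measured TCP pose, the force, the opening and the grip force at its end, in the units of the state.
- manip.read_state(): the state, without advancing time (a new reading comes with each control period).
- optics.camera(name): name is "side" or "top"; returns (picture, depth): 384x512x3 uint8, red, green, blue; 384x512 float32, mm along the optical axis (not along the pixel's ray), 0 where there is no reading.
- optics.calibration(name): a dict with "camera_matrix" (3x3 intrinsics, pixels), "k1" (the pictures are not rectified: a ray, as slopes to the right and down, at radius r is drawn at 1 + k1 r^2 times it, then the intrinsics apply), "R" (3x3) and "t" (3): a world point X has camera coordinates R X + t. Camera axes: x right, y down, z forward; pixel columns grow to the right and rows downward; lengths in mm; the calibration is good to about 2 mm. A picture is of the moment at which its call begins. calibration takes no time and is no camera call.
- manip.sign_off(): hands the job in; it is judged then, once.
The state is a dict: "clock": time; "joints": joint angles; "qd": joint speeds; "effort": joint torques, N m; "eef_pos": TCP position; "eef_rot": TCP orientation; "wrist_force": force on the tool from outside, world axes, zero at the start; "moment": the same for the moment, N m; "finger_gap": finger opening in mm; "finger_force": force on a finger pad.
Only numpy, scipy, OpenCV 4.12 (cv2) and the standard library are available. Lean on these libraries where they do the work, as an engineer would, in place of code of your own. Each camera call takes 0.05 s, during which the arm holds its last target. There are 200 camera calls.

### The job

The small green bottle has been opened. Set the steel clip stopper level on its mouth with the two sprung levers still open, then squeeze the levers together until they click shut under the lip of the glass, and let go. Leave the bottle standing where it is, and do not knock or shift the jar, the sauce bottle, the glass or the mug round it.

Things in the scene. Friction and masses are not known exactly. Their poses are not given: they have to be found in the camera images.
- bottle: Opened green glass bottle with sloping shoulders and a plain paper label, 62 mm diameter, 220 mm tall, 0.4 to 0.7 kg, standing loose. Origin: centre of its foot, z up. Its lip is a bead of radius 15 mm that takes up the top 11 mm; below it the neck has radius 12 mm, 14.5 mm at 178 mm height, 22 mm at 142 mm.
- bottle_mouth (a point): Centre of the bottle's mouth, on its top rim, 220 mm above the bottle's foot.
- stopper: Steel clip stopper, about 0.14 kg: a round cap (radius 17 mm, 31 mm high) with two 22 mm wide sprung levers, one each side, that hang down and spread like legs; it stands upright on their feet. Origin: centre of the sealing face inside the cap, 26 mm above the counter as it stands; seated, it lies on the mouth. z up through the dome, y through the two levers.
- stopper_top (a point): Middle of the dome's top, 24 mm above the stopper's origin. The cap's skirt reaches 7 mm below the origin, and flares from 16.7 mm inner radius at the sealing face to 18 mm at its edge, so it drops over the lip with about 2 mm to spare all round.
- roll_a (a point): Middle of the black finger roll (radius 3.5 mm, along x) on the outside of the +y lever, where fingers squeeze. Open: 8 mm below the stopper's origin, 67 mm over both rolls' outer sides. Shut: 11 mm below, 51 mm.
- roll_b (a point): The same on the -y lever.
- lever_a (a joint): How far the +y lever is pressed in: 0 open (as found), 0.45 rad shut. The two are linked and move together. A spring pushes them open until dead centre at 0.28 rad (57 mm over the finger rolls); past it they snap shut and stay so. Held at 62 to 65 mm over the rolls, they press out against the fingers with 8 to 12 N and can be carried open.
- lever_b (a joint): The same for the -y lever. Open, the levers' feet reach 26 mm below the stopper's origin. A hook inside each lever swings under the bottle's lip as it shuts; once shut, the hooks cannot pass over the lip.
- coffee_jar: Large round glass jar with a flat wooden lid, 145 mm diameter (up to 159 mm over its wire clip), 226 mm tall, loose, its lid's edge 34 to 40 mm from the green bottle's axis. Origin: centre of its foot. A bystander.
- sauce_bottle: Slim capped sauce bottle, 62 mm diameter, 237 mm tall, tapering to about 42 mm wide at 190 mm height and a 28 mm cap, loose, close to the green bottle. Origin: centre of its foot. A bystander.
- glass: Small drinking glass, 51 mm diameter, 58 mm tall, loose, about 9 cm from the stopper. Origin: centre of its foot. A bystander.
- mug: Small blue cup with a handle, 59x84 mm, 53 mm tall, loose, on the right. Origin: under its middle. A bystander.
Things that resemble listed ones, but are neither listed nor needed, are in the scene too. What is shaped like the stopper but purple or red is not meant.

How it is judged:
By the outcome, as a careful person would: the job done as asked, in the order asked, and still so for the second after the job is handed in, with the robot touching nothing.
It also fails if it takes over 42 s, if anything falls off the work surface, if the arm or the gripper's body presses on something with over 40 N, if the wrist force passes 120 N, or if a joint passes its speed limit or range.

## Working session

There is one attempt and no reset: what is moved stays moved. The work goes in short steps, Python scripts to look and compute and a shell command to move; the robot and the scene stay as the last step left them, time stands still between calls to the robot, and variables do not carry over. Pictures are saved under pics/ and viewed, at most 10 in all, crops included, and the job is handed in when it is done.

```bash
ls; mkdir -p pics
cat > h.py <<'E'
import numpy as np, cv2
from cell import manip, optics
def snap(name):
    p,d=optics.camera(name); return p,d
def cal(name):
    c=optics.calibration(name); return np.array(c["camera_matrix"],float),c["k1"],np.array(c["R"],float),np.array(c["t"],float).ravel()
def cloud(name,d):
    K,k1,R,t=cal(name); h,w=d.shape
    u,v=np.meshgrid(np.arange(w),np.arange(h))
    uv=np.stack([u,v],-1).reshape(-1,1,2).astype(np.float64)
    n=cv2.undistortPoints(uv,K,np.array([k1,0,0,0.])).reshape(h,w,2)
    X=np.dstack([n[...,0]*d,n[...,1]*d,d])
    W=(X-t)@R
    W[d<=0]=np.nan
    return W
E
python3 - <<'E'
from h import *
for n in("side","top"):
    p,d=snap(n); cv2.imwrite(f"pics/{n}0.png",cv2.resize(p[...,::-1],(768,576))); np.savez(f"{n}0.npz",p=p,d=d)
    K,k1,R,t=cal(n); print(n,K.round(1).tolist(),k1,(-R.T@t).round(),R[2].round(2))
s=manip.read_state();print(s)
E
```

```text
pics
side [[402.8, 0.0, 253.0], [0.0, 402.8, 201.2], [0.0, 0.0, 1.0]] 0.030468359571017723 [1285.  137.  689.] [-0.82 -0.05 -0.57]
top [[476.0, 0.0, 249.6], [0.0, 476.0, 193.8], [0.0, 0.0, 1.0]] -0.0857973473838132 [ 395.   82. 1391.] [ 0.09  0.01 -1.  ]
{'clock': 0.1, 'joints': array([ 1.03541138e+00,  3.00373746e-01,  1.52154006e+00, -3.74844326e-05,
        1.32071191e+00, -6.66223522e-02]), 'qd': array([ 0.00053742, -0.00034378, -0.00235911,  0.00013479, -0.00024945,
        0.00169654]), 'effort': array([ 1.95813154e-03, -5.32646799e+01, -3.53282726e+01,  7.09909969e-02,
        2.35158240e-02, -1.51103832e-04]), 'eef_pos': array([248.37595128, 490.4451193 , 204.95708624]), 'eef_rot': array([-3.14055946e+00, -3.25462200e-05,  2.67283933e+00]), 'wrist_force': array([-0.295976  , -0.57479951,  0.66112513]), 'moment': array([-0.02567728, -0.01612391,  0.07262513]), 'finger_force': 0.0, 'finger_gap': 93.72952498965519}
```

View pics/side0.png

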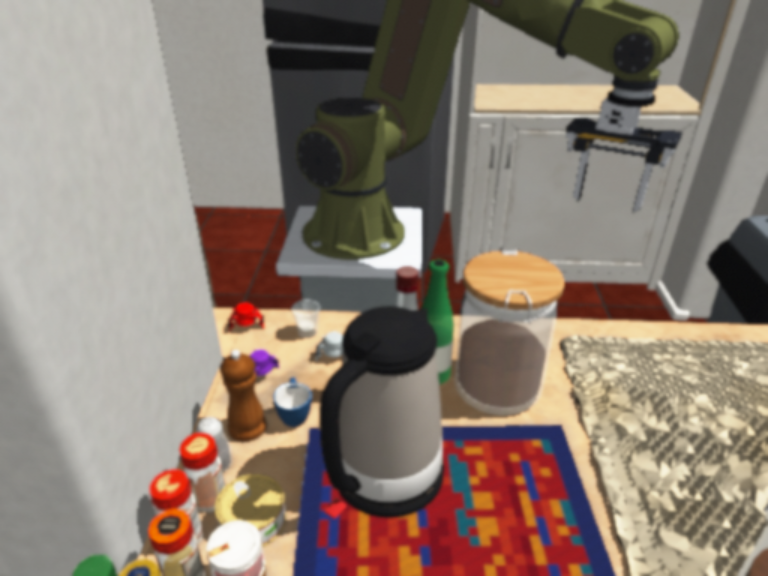

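View pics/top0.png

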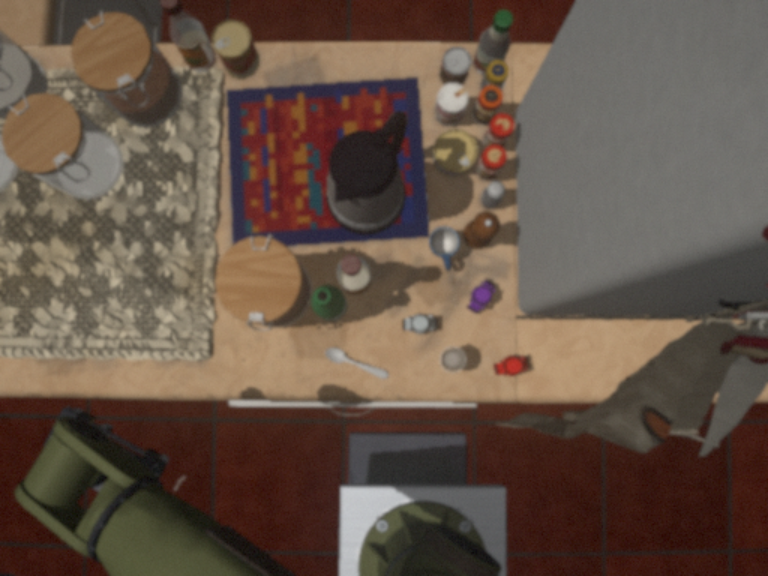

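The side view shows the green bottle at (437,265), the jar at (513,280) and the sauce bottle at (407,280), with the stopper at (333,345) half hidden by the kettle. In the top view (768x576) the stopper is at (419,324), the bottle mouth at (323,297), the jar lid at (258,282), the sauce cap at (350,265), the glass at (455,358) and the mug at (445,243).

Run:
```python
from h import *
z=np.load("top0.npz");p,d=z["p"],z["d"];W=cloud("top",d)
def box(n,u0,u1,v0,v1,zmin,zmax=400):
    w=W[v0:v1,u0:u1].reshape(-1,3); w=w[(w[:,2]>zmin)&(w[:,2]<zmax)]
    print(n,len(w),"mean",w.mean(0).round(1),"min",w.min(0).round(1),"max",w.max(0).round(1),"mid",((w.min(0)+w.max(0))/2).round(1)); return w
print("table",np.nanmedian(W[225:240,225:240,2]), np.nanmedian(W[200:212,300:310,2]))
w=box("stopper",262,298,204,226,12)
t=w[w[:,2]>38];print("cap",len(t),t.mean(0),t.min(0),t.max(0))
c=np.cov((w-w.mean(0))[:,:2].T);e,V=np.linalg.eigh(c);print(e,V[:,1],np.degrees(np.arctan2(V[1,1],V[0,1])))
box("mouth",203,230,185,212,195,235); box("jar",140,203,155,220,205,250); box("sauce",220,250,165,195,215,260)
box("glass",290,315,225,250,20);box("mug",283,310,150,180,20)
a=cv2.resize(p[160:260,190:325,::-1],None,fx=5.9,fy=5.9,interpolation=cv2.INTER_CUBIC);cv2.imwrite("pics/c1.png",a)
# side view
z=np.load("side0.npz");p,d=z["p"],z["d"];W=cloud("side",d)
box("S mouth",284,300,172,186,200,235); box("S stopper",210,232,220,242,12,60)
```

```text
table -0.12482997279585288 -0.6985595353105866
stopper 241 mean [462.9   8.3  35.2] min [443.8 -25.5  13.3] max [481.1  41.2  54.4] mid [462.5   7.8  33.9]
cap 106 [463.02313841   7.89985456  46.56079407] [448.52788465  -8.89791002  40.29320372] [479.74444697  22.31109388  54.43219405]
[ 83.41824867 312.1886527 ] [-0.0558504   0.99843915] 93.20165808737565
mouth 118 mean [498.3 179.3 218.5] min [484.9 165.8 209.3] max [512.4 194.  224.5] mid [498.7 179.9 216.9]
jar 2646 mean [524.  285.5 220.5] min [449.2 214.4 206.7] max [599.1 356.4 230.2] mid [524.1 285.4 218.4]
sauce 150 mean [547.9 132.2 235.2] min [505.1 116.6 215.7] max [565.9 166.4 242.2] mid [535.5 141.5 228.9]
glass 159 mean [395.3 -54.8  42.9] min [370.4 -75.8  20.2] max [420.6 -27.4  61.7] mid [395.5 -51.6  41. ]
mug 222 mean [614.8 -39.3  42.5] min [566.2 -66.1  20.1] max [648.7  -8.2  56.8] mid [607.4 -37.1  38.5]
S mouth 134 mean [504.5 180.4 215. ] min [485.1 165.9 200.5] max [514.1 195.5 221.5] mid [499.6 180.7 211. ]
S stopper 231 mean [471.1   3.7  34.6] min [401.7 -33.9  12.1] max [484.4  24.6  51. ] mid [443.   -4.6  31.5]
```

View pics/c1.png

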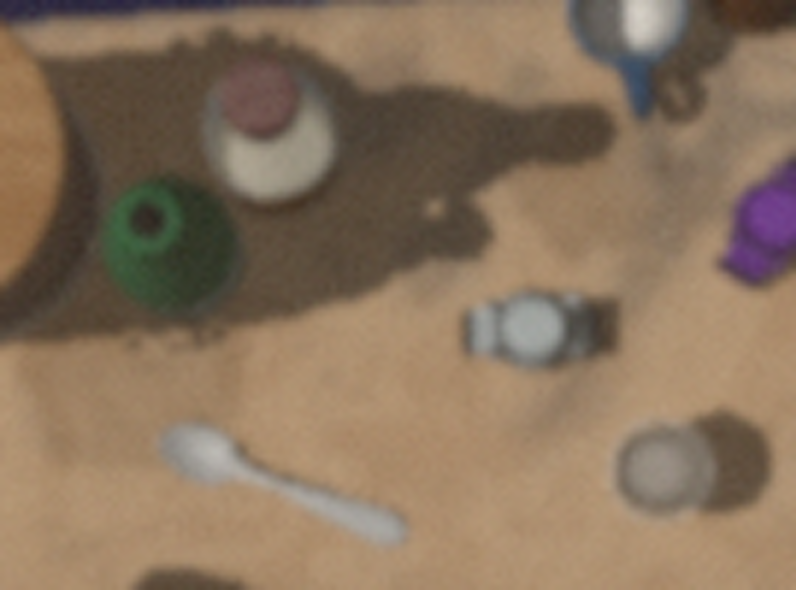

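The crop shows the stopper cap at (533,327), with its levers running left and right. The bottle mouth is at (148,217) and the sauce cap at (260,97). The jar lid is at the left edge and the glass at (663,468).

Plan: grip the levers along world y, then turn so the fingers lie along world x at the bottle, where both the jar and the sauce bottle leave room.

```bash
cat >> h.py <<'E'
from scipy.spatial.transform import Rotation as Ro
def go(x,y,z,ang):  # target TCP and world angle (deg) of tool y, tool down -> row numbers
    s=manip.read_state(); A=Ro.from_euler('xyz',s["eef_rot"]); B=Ro.from_euler('xyz',[np.pi,0,np.radians(ang+90)])
    print("at",s["eef_pos"].round(1),s["eef_rot"].round(4),"gap",round(s["finger_gap"],1),"clk",round(s["clock"],2))
    print("row",A.inv().apply(np.array([x,y,z])-s["eef_pos"]).round(1),(A.inv()*B).as_rotvec().round(4))
E
python3 - <<'E'
from h import *
go(300,380,270,63.1);go(463,8,120,93)
z=np.load("top0.npz");W=cloud("top",z["d"]);w=W[80:160,215:275].reshape(-1,3);w=w[w[:,2]>100];print(w.min(0),w.max(0))
E
```

```text
at [248.4 490.4 205. ] [-3.1406 -0.      2.6728] gap 93.7 clk 0.1
row [-95.9 -75.3 -65. ] [-0.001  -0.      0.0007]
at [248.4 490.4 205. ] [-3.1406 -0.      2.6728] gap 93.7 clk 0.1
row [-409.4 -333.4   85.3] [-1.000e-03 -3.000e-04 -5.211e-01]
[645.58582718  39.23145819 100.2053621 ] [805.0738248  182.32909497 272.1226255 ]
```

```bash
python3 -m crank '[[100,-48,-38,-32,0,0,0],[100,-96,-75,-65,0,0,0],[100,-96,-75,-65,0,0,0],[100,-409,-333,-65,0,0,-0.521],[100,-409,-333,-65,0,0,-0.521],[100,-409,-333,-65,0,0,-0.521],[100,-409,-333,-65,0,0,-0.521],[100,-409,-333,-65,0,0,-0.521],[100,-409,-333,-65,0,0,-0.521],[100,-409,-333,-65,0,0,-0.521]]' 20; python3 -c "
from h import *
go(463,8,90,93)"
```

```text
clock: 1.1
eef_pos: [430.8, 81.7, 270.5]
eef_rot: [3.142, 0.0, -3.089]
wrist_force: [0.9, 0.9, 0.3]
finger_gap: 94.1
finger_force: 0.0
at [430.8  81.7 270.5] [ 3.1416e+00  1.0000e-04 -3.0892e+00] gap 94.1 clk 1.1
row [-28.3 -75.3 180.5] [0.     0.0001 0.    ]
```

```bash
python3 -m crank '[[100,-28,-75,0,0,0,0],[100,-28,-75,50,0,0,0],[100,-28,-75,120,0,0,0],[100,-28,-75,180,0,0,0],[100,-28,-75,180,0,0,0],[100,-28,-75,180,0,0,0],[100,-28,-75,180,0,0,0],[100,-28,-75,180,0,0,0]]' 20; python3 -c "
from h import *
go(463,8,6,93)
p,d=snap('top');cv2.imwrite('pics/t2.png',cv2.resize(p[150:270,220:360,::-1],None,fx=5,fy=5,interpolation=2))
p,d=snap('side');cv2.imwrite('pics/s2.png',cv2.resize(p[160:270,170:310,::-1],None,fx=5,fy=5,interpolation=2))"
```

```text
clock: 1.9
eef_pos: [463.6, 10.3, 92.7]
eef_rot: [-3.141, 0.003, -3.089]
wrist_force: [-0.2, -0.5, 0.8]
finger_gap: 93.9
finger_force: 0.0
at [463.6  10.3  92.7] [-3.1412  0.0032 -3.0892] gap 93.9 clk 1.9
row [ 1.  -2.3 86.7] [-0.0003  0.0032  0.0001]
```

View pics/s2.png

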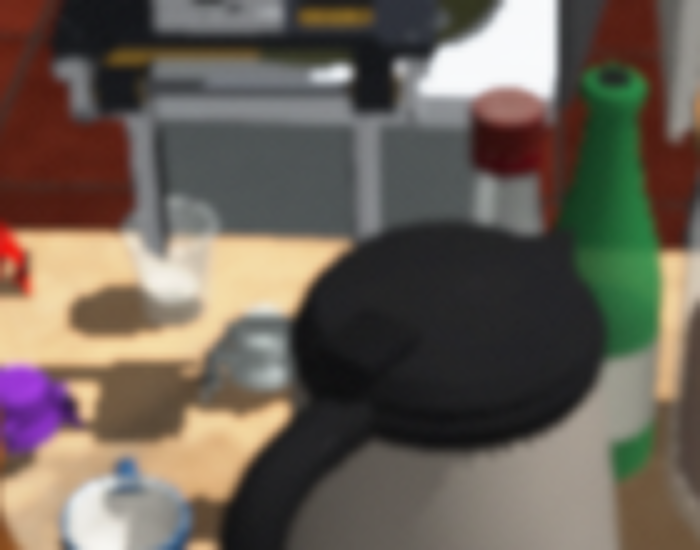

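The side crop shows the fingers at (150,170) and (368,180), above and either side of the stopper at (265,350). Nothing is near them, so I'm lowering.

```bash
python3 -m crank '[[100,0,0,20,0,0,0],[100,0,0,45,0,0,0],[100,0,0,65,0,0,0],[100,0,0,77,0,0,0],[100,0,0,80,0,0,0],[100,0,0,80,0,0,0],[100,0,0,80,0,0,0]]' 20; python3 -c "
from h import *
go(463,8,6,93);print(manip.read_state()['wrist_force'])"
```

```text
clock: 2.7
eef_pos: [463.0, 10.3, 11.5]
eef_rot: [-3.141, 0.002, -3.089]
wrist_force: [0.1, -0.5, 0.3]
finger_gap: 94.2
finger_force: 0.0
at [463.   10.3  11.5] [-3.1414e+00  1.6000e-03 -3.0893e+00] gap 94.2 clk 2.7
row [ 0.2 -2.3  5.5] [-0.0002  0.0016 -0.0001]
[ 0.08089328 -0.48667426  0.27843662]
```

```bash
python3 -m crank '[[100,0,-2.3,3,0,0,0],[100,0,-2.3,5,0,0,0],[85,0,-2.3,5,0,0,0],[78,0,-2.3,5,0,0,0],[72,0,-2.3,5,0,0,0],[70,0,-2.3,5,0,0,0],[69,0,-2.3,5,0,0,0],[68,0,-2.3,5,0,0,0],[68,0,-2.3,5,0,0,0],[68,0,-2.3,5,0,0,0]]' 20; python3 -c "
from h import *
go(463,8,6,93);s=manip.read_state();print(s['wrist_force'],s['moment'],s['finger_force'])"
```

```text
clock: 3.7
eef_pos: [462.4, 8.0, 5.4]
eef_rot: [3.142, -0.0, -3.089]
wrist_force: [0.6, -0.0, -2.8]
finger_gap: 64.2
finger_force: 9.1
at [462.4   8.    5.4] [ 3.1416e+00 -2.0000e-04 -3.0894e+00] gap 64.2 clk 3.7
row [-0.6 -0.  -0.6] [ 0.     -0.0002 -0.0002]
[ 0.6023186  -0.01261866 -2.75160329] [ 0.07209449 -0.0458698  -0.00068072] 9.09685805439949
```

```bash
python3 -m crank '[[67,0,0,-2,0,0,0],[67,0,0,-8,0,0,0],[67,0,0,-25,0,0,0],[67,0,0,-50,0,0,0],[67,0,0,-80,0,0,0],[67,0,0,-110,0,0,0],[67,0,0,-140,0,0,0],[67,0,0,-165,0,0,0],[67,0,0,-180,0,0,0],[67,0,0,-185,0,0,0]]' 20; python3 -m crank '[[67,0,0,-5,0,0,0],[67,0,0,-20,0,0,0],[67,0,0,-45,0,0,0],[67,0,0,-65,0,0,0],[67,0,0,-77,0,0,0],[67,0,0,-80,0,0,0],[67,0,0,-80,0,0,0]]' 20;  python3 -c "
from h import *
go(498.5,180,275,0);p,d=snap('top');W=cloud('top',d);np.savez('t3.npz',p=p,d=d)
p,d=snap('side');np.savez('s3.npz',p=p,d=d);cv2.imwrite('pics/s3.png',cv2.resize(p[90:220,170:310,::-1],None,fx=4.5,fy=4.5,interpolation=2))"
```

```text
clock: 4.7
eef_pos: [463.0, 8.0, 192.4]
eef_rot: [-3.141, 0.003, -3.089]
wrist_force: [-0.4, 0.7, -1.3]
finger_gap: 63.0
finger_force: 7.5
clock: 5.4
eef_pos: [462.4, 8.0, 269.8]
eef_rot: [3.141, -0.001, -3.089]
wrist_force: [-0.4, -0.4, -1.8]
finger_gap: 63.0
finger_force: 7.6
at [462.4   8.  269.8] [ 3.1415e+00 -8.0000e-04 -3.0894e+00] gap 63.0 clk 5.4
row [-45.  169.9  -5.2] [-6.000e-04 -7.000e-04  1.623e+00]
```

View pics/s3.png

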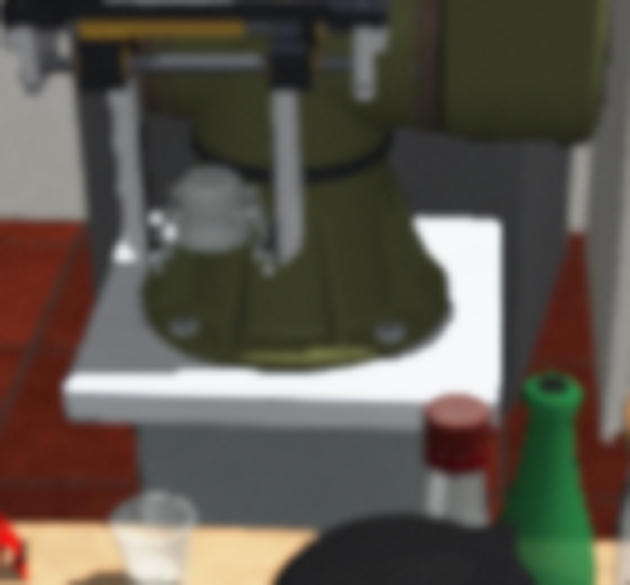

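The side crop shows the stopper held upright between the fingers, cap at (212,205), levers open and clear of the counter. Next I'm carrying it over the bottle while turning.

```bash
python3 -m crank '[[67,-2,5,-5,0,0,0.05],[67,-7,20,-10,0,0,0.17],[67,-13,45,-10,0,0,0.31],[67,-19,70,-10,0,0,0.45],[67,-25,95,-10,0,0,0.59],[67,-31,118,-10,0,0,0.73],[67,-37,140,-10,0,0,0.87],[67,-42,157,-10,0,0,1.01],[67,-45,167,-10,0,0,1.15],[67,-45,170,-10,0,0,1.29]]' 20; python3 -c "
from h import *
go(498.5,180,280,0)"
```

```text
clock: 6.5
eef_pos: [498.4, 181.0, 279.1]
eef_rot: [-3.14, -0.0, 1.899]
wrist_force: [-0.1, -1.0, -1.6]
finger_gap: 63.2
finger_force: 7.6
at [498.4 181.  279.1] [-3.1395e+00 -2.0000e-04  1.8990e+00] gap 63.2 clk 6.5
row [-1.  -0.3 -0.9] [-2.100e-03  1.000e-04  3.282e-01]
```

```bash
python3 -m crank '[[67,0,0,0,0,0,0.13],[67,0,0,0,0,0,0.24],[67,0,0,0,0,0,0.32],[67,0,0,0,0,0,0.33],[67,0,0,0,0,0,0.33],[67,0,0,0,0,0,0.33]]' 20; python3 -c "
from h import *
go(498.5,180,280,0);p,d=snap('top');np.savez('t4.npz',p=p,d=d)
p,d=snap('side');np.savez('s4.npz',p=p,d=d);W=cloud('side',d)
cv2.imwrite('pics/s4.png',cv2.resize(p[110:200,240:340,::-1],None,fx=6,fy=6,interpolation=2))
K,k1,R,t=cal('side')
for X in ([498.5,180,220],[498.5,180,300],[498.5,180,324]):
    print(X,cv2.projectPoints(np.array([X],float),cv2.Rodrigues(R)[0],t,K,np.array([k1,0,0,0.]))[0].ravel())"
```

```text
clock: 7.1
eef_pos: [498.5, 180.1, 280.1]
eef_rot: [-3.141, 0.0, 1.576]
wrist_force: [0.2, -0.3, -1.6]
finger_gap: 63.1
finger_force: 7.6
at [498.5 180.1 280.1] [-3.1411e+00  1.0000e-04  1.5756e+00] gap 63.1 clk 7.1
row [-0.1 -0.   0.1] [-0.0005  0.0001  0.0048]
[498.5, 180, 220] [292.3151607  175.59116628]
[498.5, 180, 300] [294.27640732 143.51331499]
[498.5, 180, 324] [294.9094183  133.21031827]
```

View pics/s4.png

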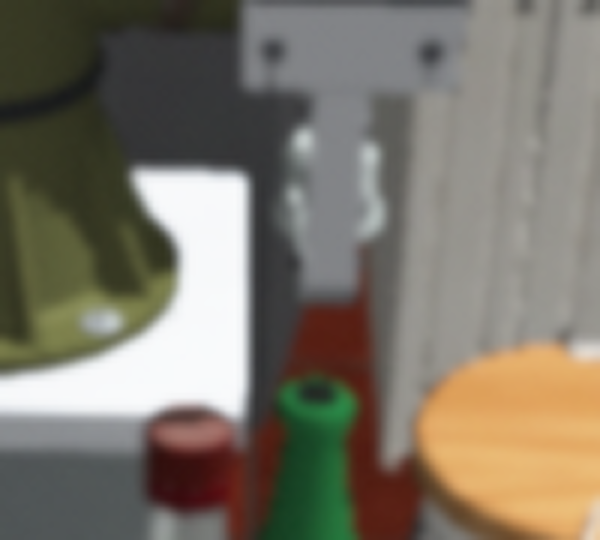

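The side crop shows the finger with its tip centred at about (331,295). The cap shows either side of it (about 288 to 383), and the mouth is at (317,390). The stopper looks 1 to 2 mm too far toward +y, so I'm measuring this numerically.

Run:
```python
from h import *
z=np.load("s4.npz");W=cloud("side",z["d"])
def rows(n,x0,x1,r0,r1,c0,c1,zc0,zc1,W=W):
    for r in range(r0,r1):
        w=W[r,c0:c1];m=(w[:,0]>x0)&(w[:,0]<x1)&(w[:,2]>zc0)&(w[:,2]<zc1)
        if m.any():
            c=np.where(m)[0]+c0; q=w[m]; print(n,r,"cols",c.min(),c.max(),(c.min()+c.max())/2,"y",q[:,1].min().round(1),q[:,1].max().round(1),"mid",((q[:,1].min()+q[:,1].max())/2).round(1),"x",np.median(q[:,0]).round(1),q[:,0].max().round(1),"z",np.median(q[:,2]).round(1))
rows("fing",530,560,120,162,270,320,270,400)
rows("cap",470,530,120,162,270,320,270,400)
rows("lip",470,530,170,190,278,310,190,235)
z=np.load("s3.npz");W=cloud("side",z["d"])
print("s3");rows("cap",455,500,120,150,200,232,280,400,W)
```

```text
fing 126 cols 292 301 296.5 y 171.1 188.7 mid 179.9 x 542.8 544.9 z 360.0
fing 127 cols 292 301 296.5 y 171.2 188.7 mid 179.9 x 542.4 544.4 z 357.6
fing 128 cols 292 301 296.5 y 171.2 189.0 mid 180.1 x 543.0 545.8 z 355.8
fing 129 cols 292 301 296.5 y 171.4 189.1 mid 180.3 x 542.4 543.9 z 353.5
fing 130 cols 292 301 296.5 y 171.5 189.2 mid 180.3 x 543.0 545.4 z 351.6
fing 131 cols 292 301 296.5 y 171.6 189.2 mid 180.4 x 542.8 544.7 z 349.2
fing 132 cols 292 301 296.5 y 171.8 189.4 mid 180.6 x 543.0 545.0 z 347.4
fing 133 cols 292 301 296.5 y 171.8 189.6 mid 180.7 x 542.6 544.5 z 345.0
fing 134 cols 292 301 296.5 y 171.9 189.9 mid 180.9 x 543.0 545.5 z 343.0
fing 135 cols 292 301 296.5 y 172.0 189.7 mid 180.9 x 542.7 545.0 z 340.7
fing 136 cols 292 301 296.5 y 172.2 190.1 mid 181.1 x 542.3 544.5 z 338.4
fing 137 cols 292 300 296.0 y 172.2 188.3 mid 180.3 x 543.6 544.5 z 336.9
fing 138 cols 292 300 296.0 y 172.3 188.4 mid 180.3 x 542.5 543.5 z 334.1
fing 139 cols 292 300 296.0 y 172.5 188.5 mid 180.5 x 542.0 543.6 z 331.6
fing 140 cols 292 300 296.0 y 172.6 188.7 mid 180.6 x 542.6 544.
[... 5969 characters left out ...]

cap 136 cols 200 231 215.5 y -28.0 40.5 mid 6.2 x 473.4 481.9 z 301.1
cap 137 cols 200 231 215.5 y -28.1 40.7 mid 6.3 x 475.7 480.2 z 300.4
cap 138 cols 200 231 215.5 y -28.3 40.5 mid 6.1 x 475.9 480.1 z 298.0
cap 139 cols 200 229 214.5 y -28.3 34.9 mid 3.3 x 477.2 481.3 z 296.1
cap 140 cols 200 230 215.0 y -28.7 36.6 mid 3.9 x 476.8 482.3 z 293.5
cap 141 cols 200 231 215.5 y -28.7 38.9 mid 5.1 x 474.1 480.0 z 289.4
cap 142 cols 201 231 216.0 y -26.4 39.7 mid 6.6 x 476.0 482.7 z 288.0
cap 143 cols 200 231 215.5 y -29.4 39.4 mid 5.0 x 476.0 482.2 z 286.1
cap 144 cols 200 231 215.5 y -29.9 40.0 mid 5.1 x 476.8 483.5 z 284.0
cap 145 cols 211 230 220.5 y -3.7 38.3 mid 17.3 x 481.5 484.2 z 283.6
```

The cap y is about 180.2 and the lip y about 180.4. The camera-derived gripper x is 498.4 and the lip x about 498.7, so they line up and I'm lowering.

```bash
python3 -m crank '[[67.5,0,0,8,0,0,0.005],[67.5,0,0.2,25,0,0,0.005],[67.5,0,0.2,42,0,0,0.005],[67.5,0,0.2,56,0,0,0.005],[67.5,0,0.2,64,0,0,0.005],[67.5,0,0.2,67,0,0,0.005],[67.5,0,0.2,68,0,0,0.005],[67.5,0,0.2,68,0,0,0.005]]' 20;python3 -m crank '[[67.5,0,0,1.5,0,0,0],[67.5,0,0,3,0,0,0],[67.5,0,0,4.5,0,0,0],[67.5,0,0,6,0,0,0],[67.5,0,0,7.5,0,0,0],[67.5,0,0,8,0,0,0],[67.5,0,0,8,0,0,0]]' 20;  python3 -c "
from h import *
go(498.5,180,200,0);print(manip.read_state()['moment'])"
```

```text
clock: 8.0
eef_pos: [498.9, 180.2, 212.9]
eef_rot: [3.141, -0.0, 1.569]
wrist_force: [-1.1, 0.1, -2.0]
finger_gap: 63.6
finger_force: 8.0
clock: 8.7
eef_pos: [498.8, 180.1, 204.4]
eef_rot: [-3.141, 0.0, 1.569]
wrist_force: [0.3, -1.0, -1.8]
finger_gap: 63.6
finger_force: 8.0
at [498.8 180.1 204.4] [-3.1414  0.      1.5688] gap 63.6 clk 8.7
row [-0.1 -0.3  4.4] [-0.0002  0.     -0.002 ]
[-0.11875344  0.05189205  0.02664897]
```

```bash
python3 -m crank '[[67.5,0,0,1,0,0,0],[67.5,0,0,2,0,0,0],[67.5,0,0,3,0,0,0],[67.5,0,0,3.5,0,0,0],[67.5,0,0,3.5,0,0,0]]' 20;python3 -m crank '[[67.5,0,0,0.5,0,0,0],[67.5,0,0,1,0,0,0],[67.5,0,0,1.5,0,0,0],[67.5,0,0,1.5,0,0,0]]' 20;  python3 -c "
from h import *
go(498.5,180,200,0);print(manip.read_state()['moment'])"
```

```text
clock: 9.2
eef_pos: [498.8, 180.1, 200.9]
eef_rot: [-3.141, 0.0, 1.569]
wrist_force: [-0.7, 0.5, -1.1]
finger_gap: 63.3
finger_force: 8.0
clock: 9.6
eef_pos: [498.9, 180.2, 199.8]
eef_rot: [3.141, -0.0, 1.569]
wrist_force: [0.1, -0.3, 2.9]
finger_gap: 63.4
finger_force: 6.6
at [498.9 180.2 199.8] [ 3.1410e+00 -1.0000e-04  1.5688e+00] gap 63.4 clk 9.6
row [-0.2 -0.4 -0.2] [ 0.0006 -0.0001 -0.002 ]
[-0.09706398  0.21102359 -0.03975322]
```

It made contact at the expected seated height with about 5 N down. Next I'm squeezing, following the rolls down.

```bash
python3 -m crank '[[66,0,0,0.3,0,0,0],[65,0,0,0.6,0,0,0],[63.5,0,0,0.9,0,0,0],[62,0,0,1.2,0,0,0],[60,0,0,1.6,0,0,0],[58,0,0,2,0,0,0],[56,0,0,2.4,0,0,0],[54,0,0,2.7,0,0,0],[52,0,0,2.7,0,0,0],[52,0,0,2.7,0,0,0]]' 40;  python3 -c "
from h import *
go(498.5,180,200,0);print(manip.read_state()['moment'])"
```

```text
clock: 10.6
eef_pos: [498.7, 180.1, 196.7]
eef_rot: [-3.141, 0.0, 1.569]
wrist_force: [-1.1, -0.6, 0.1]
finger_gap: 49.0
finger_force: 28.7
at [498.7 180.1 196.7] [-3.1413e+00  1.0000e-04  1.5689e+00] gap 49.0 clk 10.6
row [-0.1 -0.2 -3.3] [-0.0003  0.0001 -0.0019]
[-0.01602436  0.24347479  0.0161392 ]
```

```bash
python3 -m crank '[[54,0,0,0,0,0,0],[58,0,0,0,0,0,0],[65,0,0,0,0,0,0],[75,0,0,0,0,0,0],[80,0,0,0,0,0,0],[80,0,0,0,0,0,0],[80,0,0,-5,0,0,0],[80,0,0,-20,0,0,0],[80,0,0,-50,0,0,0],[80,0,0,-80,0,0,0]]' 40; python3 -m crank '[[80,0,0,-20,0,0,0],[80,0,0,-60,0,0,0],[80,0,0,-80,0,0,0],[80,60,0,-80,0,0,0],[80,110,0,-80,0,0,0],[80,160,0,-80,0,0,0],[80,200,0,-80,0,0,0],[80,200,0,-80,0,0,0],[80,200,0,-80,0,0,0],[80,200,0,-80,0,0,0]]'
python3 - <<'E'
from h import *
s=manip.read_state();print(s["eef_pos"],s["qd"].round(2))
p,d=snap('side');W=cloud('side',d)
a=cv2.resize(p[140:230,230:350,::-1],None,fx=5,fy=5,interpolation=2)
p2,d2=snap('top');b=cv2.resize(p2[150:250,150:270,::-1],None,fx=5,fy=5,interpolation=2)
cv2.imwrite('pics/end.png',np.vstack([a,b])[:, :][:1000]); cv2.imwrite('pics/endc.png',cv2.resize(np.vstack([a,b]),(378,600)) if 0 else np.hstack([cv2.resize(a,(400,300)),cv2.resize(b,(400,333))[:300]]))
W2=cloud('top',d2)
m=(abs(W2[...,0]-498)<30)&(abs(W2[...,1]-180)<32)&(W2[...,2]>200)&(W2[...,2]<260)
q=W2[m];print(q.min(0),q.max(0)); t=q[q[:,2]>228];print("cap",t.mean(0),len(t))
E
```

```text
clock: 11.6
eef_pos: [498.6, 180.0, 278.0]
eef_rot: [-3.141, 0.0, 1.569]
wrist_force: [0.7, 0.3, 1.0]
finger_gap: 75.3
finger_force: 0.0
clock: 12.6
eef_pos: [499.4, 379.2, 357.3]
eef_rot: [3.141, -0.0, 1.568]
wrist_force: [0.4, -0.9, -0.6]
finger_gap: 75.0
finger_force: 0.0
[499.3727662  379.18053328 357.31099663] [-0.01 -0.01  0.    0.   -0.    0.  ]
[475.26714096 161.03959944 204.17014303] [522.41873447 198.69963968 248.61602272]
cap [497.97234691 178.37682124 239.65319808] 183
```

View pics/endc.png

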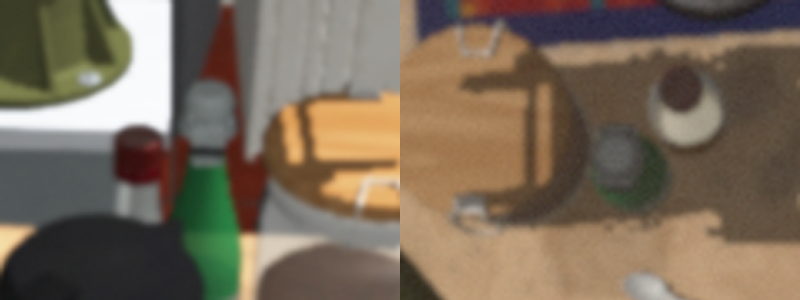

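The picture shows the cap sitting on the bottle mouth, at (210,105) in the left half. The levers measure about 48 mm across, so they are shut. The jar and sauce bottle have not moved, and the gripper is clear.

```bash
python3 -c "
from h import *
print(manip.sign_off())"
```

```text
the job is handed in; nothing more can be done
None
```

The stopper is seated on the green bottle with its levers squeezed shut, the gripper is clear, and I handed the job in at about 12.7 s; the closing pictures show the jar and sauce bottle unmoved, but I did not re-measure the glass or mug, and the sign-off gave no verdict.

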